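# Laser search stations, in order

## Task

Before the laser is switched on, acknowledge the three search stations on the table: with the fingertips press the white mushroom button down about half way in, where it stays, then the yellow one, then the blue one, each lightly from above and not forced against its stop. Leave the red stop button alone. Do not grasp, lift, shift or tip any station, and do not disturb the other things on the table.

Things in the scene. Friction and masses are not known exactly. Their poses are not given: they have to be found in the camera images.
- white_station: upright black pedestal button with a white mushroom cap (one of the three search stations). Loose, about half a kilogram, round steel foot 62 mm wide, body 36 mm in diameter (41 mm collar at its top), 80 mm tall to the top of the cap when the plunger is up. Origin: centre of the foot's underside, z up.
- white_plunger (a joint): how far the white plunger is pressed down, m: 0 = up (start), 0.014 = against its stop. Resists with 4.5 N at the beginning of travel, rising evenly to about 7.6 N at the stop, rigid beyond; stays where it is left. Counts as latched beyond 0.005.
- white_top (a point): centre of the top of the white mushroom cap: flat on top, 32 mm in diameter, 9 mm thick; moves straight down as it is pressed (the cap's underside is 16 mm above the collar when up).
- yellow_station: upright black pedestal button with a yellow mushroom cap (one of the three search stations). Loose, about half a kilogram, round steel foot 62 mm wide, body 36 mm in diameter (41 mm collar at its top), 95 mm tall to the top of the cap when the plunger is up. Origin: centre of the foot's underside, z up.
- yellow_plunger (a joint): how far the yellow plunger is pressed down, m: 0 = up (start), 0.014 = against its stop. Resists with 4.5 N at the beginning of travel, rising evenly to about 7.6 N at the stop, rigid beyond; stays where it is left. Counts as latched beyond 0.005.
- yellow_top (a point): centre of the top of the yellow mushroom cap: flat on top, 32 mm in diameter, 9 mm thick; moves straight down as it is pressed (the cap's underside is 16 mm above the collar when up).
- blue_station: upright black pedestal button with a blue mushroom cap (one of the three search stations). Loose, about half a kilogram, round steel foot 62 mm wide, body 36 mm in diameter (41 mm collar at its top), 110 mm tall to the top of the cap when the plunger is up. Origin: centre of the foot's underside, z up.
- blue_plunger (a joint): how far the blue plunger is pressed down, m: 0 = up (start), 0.014 = against its stop. Resists with 4.5 N at the beginning of travel, rising evenly to about 7.6 N at the stop, rigid beyond; stays where it is left. Counts as latched beyond 0.005.
- blue_top (a point): centre of the top of the blue mushroom cap: flat on top, 32 mm in diameter, 9 mm thick; moves straight down as it is pressed (the cap's underside is 16 mm above the collar when up).
- red_station: upright black pedestal button with a red mushroom cap (the laser STOP; leave it alone). Loose, about half a kilogram, round steel foot 62 mm wide, body 36 mm in diameter (41 mm collar at its top), 88 mm tall to the top of the cap when the plunger is up. Origin: centre of the foot's underside, z up.
- red_plunger (a joint): how far the red plunger is pressed down, m: 0 = up (start), 0.014 = against its stop. Resists with 4.5 N at the beginning of travel, rising evenly to about 7.6 N at the stop, rigid beyond; stays where it is left. Counts as latched beyond 0.005.
- red_top (a point): centre of the top of the red mushroom cap: flat on top, 32 mm in diameter, 9 mm thick; moves straight down as it is pressed (the cap's underside is 16 mm above the collar when up).
- vial: small clear vial with a white cap, 27 mm diameter, 52 mm tall; loose bystander. Origin: centre of its underside, z up.
- dark_bottle: black bottle, 38 mm diameter, 90 mm tall; loose bystander. Origin: centre of its underside, z up.
- steel_post: light steel pedestal post, 13 mm shaft on a 31 mm flange, 62 mm tall; loose bystander. Origin: centre of its underside, z up.
- drop_bottle: yellow dropper bottle with a white nozzle, 28 mm diameter, 69 mm tall; loose bystander. Origin: centre of its underside, z up.
- clear_case: low clear plastic case, 48x70x26 mm; loose bystander. Origin: centre of its underside, z up.

How it is judged:
By the outcome, as a careful person would: the job done as asked, in the order asked, and still so for the second after the job is handed in, with the robot touching nothing.
It also fails if it takes over 48 s, if anything falls off the work surface, if the arm or the gripper's body presses on something with over 40 N, if the wrist force passes 120 N, or if a joint passes its speed limit or range.

## Robot

A 6-joint arm with a two-finger parallel gripper is mounted at the origin on the work surface; the furniture and walls round the work are solid. World frame = base frame: x ahead of the robot, y to its left, z up, the work surface at z = 0. Lengths are in m, angles in rad, forces in N, time in s.
With the tool pointing down it reaches from about 0.3 to 0.775 m from the base axis. Payload 14.6 kg.
Tool frame: the origin (TCP) lies midway between the tips of the shut fingers; the grasp point (between the pads) lies 19 mm behind it (env.grasp_offset is the distance from the TCP to the grasp point, in m); z points along the fingers, y is the line along which they close (so a half turn about z gives the same grasp; the last joint's range is limited). The gripper opens to 85 mm and grips with 20 to 120 N. Pads are 22 mm wide; open, the fingers measure 114 mm over their backs; the gripper's body (76 mm by 85 mm) begins 54 mm behind the grasp point. The pads swing forward as they close: fully open they stand 13 mm farther back than shut.
Start: joints at [-1.255, 0.3, 1.521, -0, 1.321, -0.067], TCP at [0.205, -0.51, 0.231] pointing down, gripper open.
Joint ranges: [-3.03, 3.03], [-0.79, 2.21], [0.23, 2.52], [-1.04, 4.18], [0, 3.07], [-2.55, 2.55]. Speed limits (rad/s): [2.22, 2.22, 2.57, 3.14, 3.14, 3.14].

## Interface

Orientations are given as a rotation vector (axis times angle).
In Python, from cell import env, cams, ticket gives the robot as it stands. The module is installed in compiled form; this text tells all that it offers.
- The arm moves only by the tool drive_tool, never from a script. Its argument "increments" is one flat list of numbers, 5 for each row, row after row: the closure, from -1 (fully open) to 1 (shut), then the shift along the tool's x, y, z in m, then the turn about the tool's z in degrees. A call has 1 to 12 rows; each row is the pose to reach, as a shift and turn from the pose commanded when the call began, along the tool's axes at that moment; what a row does not reach only later rows make up. A row lasts 1/8 s, in which the tool goes at most 62.5 mm and 10.7 degrees, less where a joint would pass 70% of its speed; a pose out of reach is approached as far as the arm can. A call with a gripper value outside its range is refused whole. The fingers move at their own pace and stop on an object; "newtons" is the grip in N (left out, the last holds). Time passes only in rows, so rows that repeat a pose let the fingers close. It gives the time, the measured TCP pose, the force, the opening and the grip force at its end, in the units of the state.
- env.observe(): the state, without advancing time (a new reading comes with each control period).
- cams.grab_frame(name): name is "scene" or "top" or "wrist"; returns a dict with "img" (480x640x3 uint8, red, green, blue), "z_map" (480x640 float32, m along the optical axis (not along the pixel's ray), 0 where there is no reading), "K" (3x3 intrinsics, pixels), "k1" (the pictures are not rectified: a ray, as slopes to the right and down, at radius r is drawn at 1 + k1 r^2 times it, then the intrinsics apply), "rvec" (rotation vector, rad) and "tvec" (3), from world to camera coordinates, as OpenCV has them. Camera axes: x right, y down, z forward; pixel columns grow to the right and rows downward; lengths in m; the calibration is good to about 2 mm. A picture is of the moment at which its call begins.
- ticket.sign_off(): hands the job in; it is judged then, once.
The state is a dict: "time_s": time; "joints": joint angles; "qvel": joint speeds; "effort": joint torques, N m; "position": TCP position; "eef_rot": TCP orientation; "contact_force": force on the tool from outside, world axes, zero at the start; "ft_torque": the same for the moment, N m; "grip_width": opening from 0.0 (shut) to 1.0 (fully open); "finger_force": force on a finger pad.
Only numpy, scipy, OpenCV 4.12 (cv2) and the standard library are available. Lean on these libraries where they do the work, as an engineer would, in place of code of your own. Each camera call takes 0.05 s, during which the arm holds its last target. There are 200 camera calls.

## Working session

There is one attempt and no reset: what is moved stays moved. The work goes in short steps, Python scripts to look and compute and a tool call to move; the robot and the scene stay as the last step left them, time stands still between calls to the robot, and variables do not carry over. Pictures are saved under pics/ and viewed, at most 10 in all, crops included, and the job is handed in when it is done.

Besides the shell and the picture viewer there is one more tool, called after "Call:" as name(argument=value, ...), one argument or row to a line, values as JSON. drive_tool: Moves the arm, as the interface text tells. Its arguments: {"type":"object","properties":{"increments":{"type":"array"},"newtons":{"type":"number"}},"required":["increments"]}

```bash
mkdir -p pics
cat > h.py <<'E'
import numpy as np, cv2
from cell import env, cams, ticket
def grab(n):
    f=cams.grab_frame(n); cv2.imwrite  # noqa
    f['R']=cv2.Rodrigues(np.array(f['rvec'],float))[0]; return f
def dist(f): return np.array([f['k1'],0,0,0,0],float)
def ray(f,uv):
    s=cv2.undistortPoints(np.array([[uv]],float),np.array(f['K'],float),dist(f))[0,0]
    d=f['R'].T@np.array([s[0],s[1],1]); c=-f['R'].T@np.array(f['tvec'],float).ravel()
    return c,d
def onplane(f,uv,z):
    c,d=ray(f,uv); return c+d*(z-c[2])/d[2]
def depthpt(f,uv):
    c,d=ray(f,uv); return c+d*float(f['z_map'][int(uv[1]),int(uv[0])])
def proj(f,p):
    return cv2.projectPoints(np.array([p],float),np.array(f['rvec'],float),np.array(f['tvec'],float),np.array(f['K'],float),dist(f))[0][0,0]
E
python3 - <<'E'
from h import *
o=env.observe(); print({k:np.round(v,3) for k,v in o.items()})
for n in('top','scene'):
    f=grab(n); cv2.imwrite(f'pics/{n}0.png',f['img'][:,:,::-1]); print(n,(-f['R'].T@np.ravel(f['tvec'])).round(3),f['R'].round(2).tolist(),f['K'][0][0],f['k1'])
    np.savez(f'{n}0.npz',**f)
E
```

```text
{'time_s': np.float64(0.0), 'joints': array([-1.255,  0.3  ,  1.522,  0.   ,  1.321, -0.067]), 'qvel': array([-0.001,  0.002, -0.001, -0.001,  0.001, -0.001]), 'effort': array([-1.0000e-03, -5.4351e+01, -3.6179e+01, -0.0000e+00,  4.0000e-03,
       -0.0000e+00]), 'position': array([ 0.205, -0.51 ,  0.231]), 'eef_rot': array([-3.083, -0.597,  0.   ]), 'contact_force': array([-0.142,  0.922, -0.694]), 'ft_torque': array([-0.007,  0.003,  0.023]), 'finger_force': np.float64(0.0), 'grip_width': np.float64(0.998)}
top [0.456 0.009 0.937] [[-0.02, -1.0, -0.03], [-0.99, 0.02, -0.1], [0.11, 0.03, -0.99]] 439.61274909928557 -0.08927175736688941
scene [-0.081  0.339  0.839] [[-0.42, -0.91, 0.01], [-0.67, 0.31, -0.68], [0.61, -0.29, -0.74]] 439.7535767665089 -0.06781488498613963
```

View pics/top0.png

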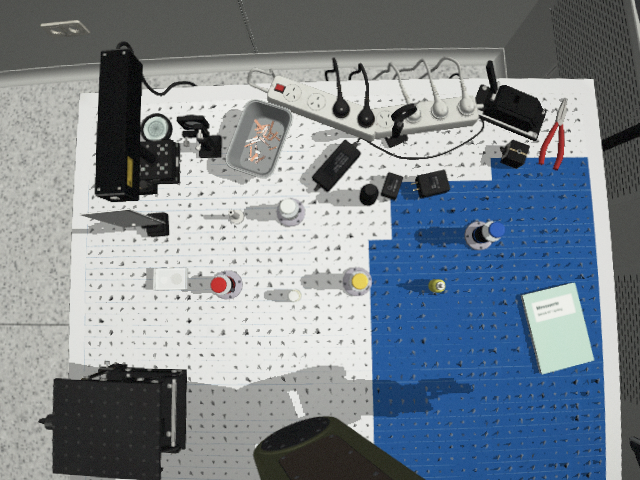

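View pics/scene0.png

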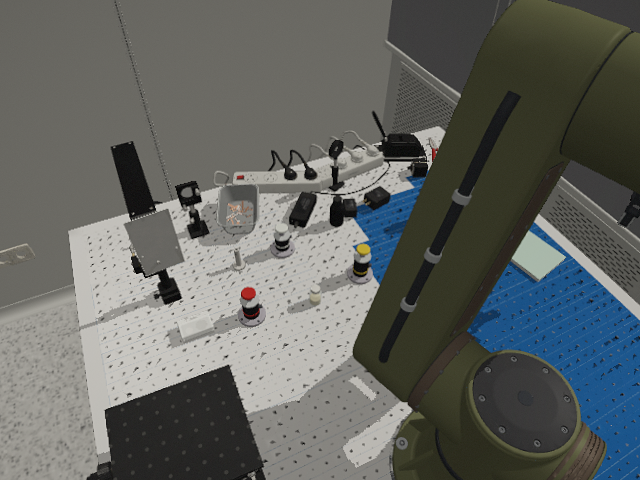

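The top view shows white at (290,206), yellow at (360,282), blue at (496,230) and red at (219,285). The vial is at (294,296), the dropper bottle at (437,286), the steel post at (236,216), the clear case at (168,279) and the dark bottle at (369,194). The scene view shows white, yellow and red; the arm hides blue.

Run:
```python
from h import *
H=dict(white=.080,yellow=.095,blue=.110,red=.088)
seed=dict(top=dict(white=(290,206),yellow=(360,282),blue=(496,230),red=(219,285)),scene=dict(white=(282,229),yellow=(363,250),red=(249,294)))
rng=dict(yellow=((18,90,90),(35,255,255)),blue=((105,120,150),(125,255,255)),red=((0,120,90),(8,255,255)),white=((0,0,165),(180,60,255)))
for n in('top','scene'):
    f=dict(np.load(f'{n}0.npz')); hsv=cv2.cvtColor(f['img'],cv2.COLOR_RGB2HSV)
    for c,s in seed[n].items():
        z=f['z_map']; pts=[]
        m=np.zeros(z.shape,np.uint8)
        # cap top: colour + world height from depth within 6 mm
        for v in range(s[1]-16,s[1]+17):
            for u in range(s[0]-16,s[0]+17):
                p=depthpt(f,(u,v))
                if abs(p[2]-H[c])<.005: m[v,u]=1; pts.append(p)
        mc=cv2.inRange(hsv,*map(np.array,rng[c]));
        mc2=np.zeros_like(mc); mc2[s[1]-16:s[1]+17,s[0]-16:s[0]+17]=mc[s[1]-16:s[1]+17,s[0]-16:s[0]+17]
        for nm,k in(('depth',m),('col',mc2)):
            N,l,st,ce=cv2.connectedComponentsWithStats(k)
            if N<2: print(n,c,nm,'none');continue
            i=1+st[1:,4].argmax(); p=onplane(f,ce[i],H[c]); w=f['z_map'][int(ce[i][1]),int(ce[i][0])]/f['K'][0,0]
            print(n,c,nm,ce[i].round(1),st[i,2:].tolist(),'mm',(st[i,2:4]*w*1e3).round(),p.round(4),'depthz',depthpt(f,ce[i])[2].round(4))
    if n=='top':
        for nm,uv,h in(('vial',(294,296),.052),('drop',(437,286),.069),('post',(236,216),.062),('dark',(369,194),.09)): print(nm,onplane(f,uv,h).round(3))
        p=np.zeros((600,800,3),np.uint8)
        for i,(c,s) in enumerate(seed[n].items()):
            p[300*(i//2):300*(i//2)+300,400*(i%2):400*(i%2)+400]=cv2.resize(f['img'][s[1]-30:s[1]+30,s[0]-40:s[0]+40,::-1],(400,300),interpolation=0)
        cv2.imwrite('pics/crops.png',p)
```

```text
top white depth [287.2 206.1] [16, 15, 185] mm [32. 30.] [0.6116 0.092  0.08  ] depthz 0.0813
top white col [291.8 203.7] [33, 33, 831] mm [65. 65.] [0.6161 0.0828 0.08  ] depthz 0.0795
top yellow depth [359.7 280.5] [17, 16, 211] mm [32. 31.] [ 0.4615 -0.0458  0.095 ] depthz 0.0927
top yellow col [359.4 280.9] [16, 16, 200] mm [31. 31.] [ 0.4607 -0.0453  0.095 ] depthz 0.0927
top blue depth [496.1 229.5] [17, 16, 213] mm [32. 30.] [ 0.5515 -0.3079  0.11  ] depthz 0.1091
top blue col [500.2 228.3] [33, 33, 584] mm [62. 62.] [ 0.5535 -0.316   0.11  ] depthz 0.1096
top red depth [217.8 284.3] [17, 16, 211] mm [33. 31.] [0.4596 0.229  0.088 ] depthz 0.0872
top red col [218.1 284.5] [16, 16, 192] mm [31. 31.] [0.4594 0.2284 0.088 ] depthz 0.088
vial [0.434 0.084 0.052]
drop [ 0.447 -0.199  0.069]
post [0.597 0.198 0.062]
dark [ 0.63 -0.07  0.09]
scene white depth [281.2 227.8] [13, 10, 97] mm [31. 24.] [0.6068 0.0925 0.08  ] depthz 0.0812
scene white col [273.9 225.9] [22, 33, 419] mm [58. 87.] [0.6198 0.1062 0.08  ] depthz 0.0007
scene yellow depth [363.2 248.7] [14, 12, 127] mm [32. 27.] [ 0.4564 -0.0454  0.095 ] depthz 0.092
scene yellow col [362.9 249.1] [14, 12, 123] mm [31. 27.] [ 0.4558 -0.0443  0.095 ] depthz 0.0973
scene red depth [247.9 292.8] [15, 13, 159] mm [31. 27.] [0.455  0.2291 0.088 ] depthz 0.0886
scene red col [247.8 293.2] [15, 13, 146] mm [31. 27.] [0.4541 0.2297 0.088 ] depthz 0.0897
```

View pics/crops.png

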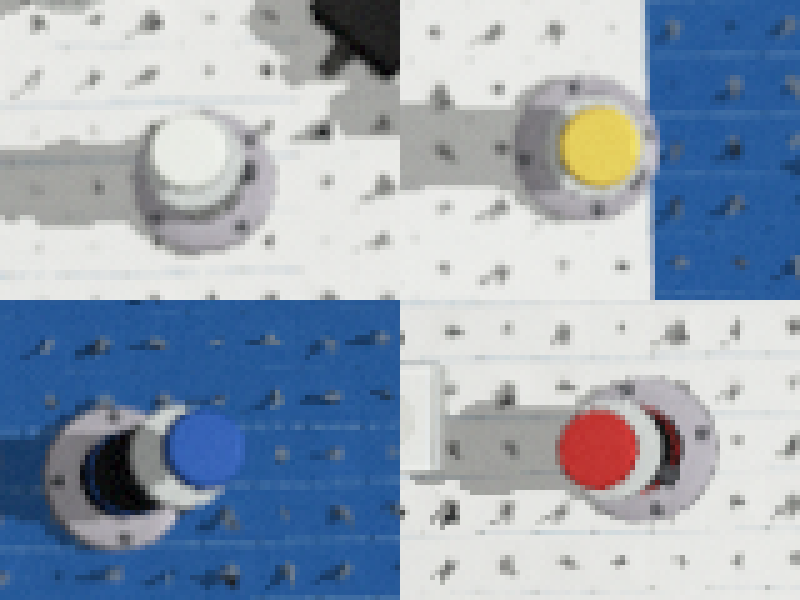

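Cap centres from averaging both views, with sizes and heights agreeing with the data: white (0.609, 0.092), yellow (0.459, -0.045), blue (0.552, -0.308; top view only). Next I work out the tool-axis shifts.

```bash
cat > d.py <<'E'
from h import *
import sys
o=env.observe(); R=cv2.Rodrigues(np.array(o['eef_rot']))[0]
print(R.round(3).tolist()); t=np.array(eval(sys.argv[1]))
print(o['time_s'],o['position'].round(4),'shift',(R.T@(t-o['position'])).round(4), 'F',o['contact_force'].round(2),o['grip_width'])
E
python3 d.py "[.609,.092,.15]"
python3 - <<'E'
from h import *
f=dict(np.load('top0.npz')); 
# tallest things near the route
c=[]
for v in range(150,320,2):
    for u in range(230,620,2):
        p=depthpt(f,(u,v))
        if p[2]>.115: c.append((*p.round(2),u,v))
print(len(c),c[:20])
E
```

```text
[[0.928, 0.374, -0.0], [0.374, -0.928, 0.001], [0.0, -0.001, -1.0]]
0.1 [ 0.2054 -0.51    0.2308] shift [ 0.5993 -0.4076  0.0812] F [ 0.   -0.05 -0.14] 1.0038307171362273
75 [(np.float64(0.46), np.float64(0.01), np.float64(0.94), 370, 156), (np.float64(0.46), np.float64(0.01), np.float64(0.94), 468, 158), (np.float64(0.46), np.float64(0.01), np.float64(0.94), 472, 160), (np.float64(0.46), np.float64(0.01), np.float64(0.94), 278, 162), (np.float64(0.46), np.float64(0.01), np.float64(0.94), 316, 168), (np.float64(0.46), np.float64(0.01), np.float64(0.94), 414, 168), (np.float64(0.46), np.float64(0.01), np.float64(0.94), 578, 168), (np.float64(0.46), np.float64(0.01), np.float64(0.94), 314, 170), (np.float64(0.46), np.float64(0.01), np.float64(0.94), 340, 170), (np.float64(0.46), np.float64(0.01), np.float64(0.94), 232, 174), (np.float64(0.46), np.float64(0.01), np.float64(0.94), 612, 176), (np.float64(0.46), np.float64(0.01), np.float64(0.94), 460, 178), (np.float64(0.46), np.float64(0.01), np.float64(0.94), 398, 180), (np.float64(0.46), np.float64(0.01), np.float64(0.94), 390, 188), (np.float64(0.46), np.float64(0.01), np.float64(0.94), 398, 188), (np.float64(0.46), np.float64(0.01), np.float64(0.94), 416, 188), (np.float64(0.46), np.float64(0.01), np.float64(0.94), 542, 188), (np.float64(0.46), np.float64(0.01), np.float64(0.94), 590, 188), (np.float64(0.46), np.float64(0.01), np.float64(0.94), 394, 190), (np.float64(0.46), np.float64(0.01), np.float64(0.94), 278, 192)]
```

Call:
drive_tool(
  increments=[1,0.05,-0.034,0,0,1,0.1,-0.068,0,0,1,0.15,-0.102,0,0,1,0.2,-0.136,0,0,1,0.25,-0.17,0,0,1,0.3,-0.204,0,0,1,0.35,-0.238,0,0,1,0.4,-0.272,0,0,1,0.45,-0.306,0,0,1,0.5,-0.34,0,0,1,0.55,-0.374,0,0,1,0.599,-0.408,0,0],
)

```text
time_s: 1.6
position: [0.6094, 0.0939, 0.231]
eef_rot: [-3.084, -0.598, 0.001]
contact_force: [0.2, -2.1, -0.5]
grip_width: 0.003
finger_force: 0.0
```

```bash
python3 d.py "[.609,.092,.095]"
python3 - <<'E'
from h import *
f=grab('wrist'); cv2.imwrite('pics/w1.png',f['img'][:,:,::-1]); print(proj(f,[.609,.092,.08]),proj(f,env.observe()['position']))
E
```

```text
[[0.928, 0.374, -0.0], [0.374, -0.928, -0.0], [-0.0, -0.0, -1.0]]
1.6 [0.6094 0.0939 0.231 ] shift [-0.001   0.0016  0.136 ] F [ 0.19 -2.11 -0.47] 0.0028177442473191383
[317.69320771 222.48285275] [304.28376773 316.97203471]
```

View pics/w1.png

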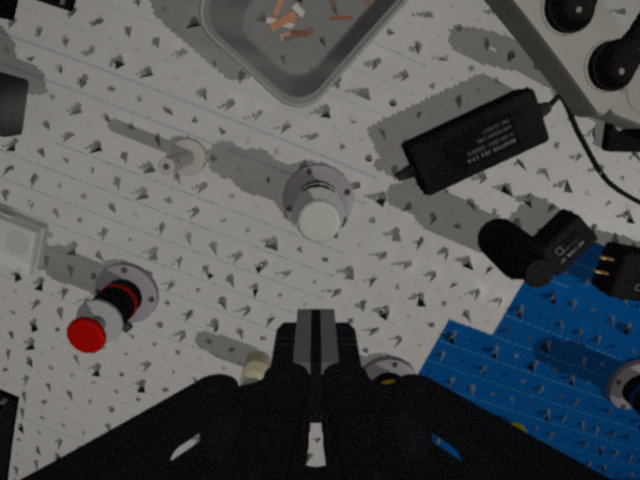

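The wrist view shows the white cap at about (319,221), against a predicted (318,222), so the position is confirmed. The shut fingertips are at (315,312). Descending.

Call:
drive_tool(
  increments=[1,0,0,0.03,0,1,0,0,0.06,0,1,0,0,0.09,0,1,0,0,0.12,0,1,0,0,0.135,0,1,0,0,0.141,0,1,0,0,0.145,0,1,0,0,0.147,0,1,0,0,0.147,0,1,0,0,0.147,0],
)

```text
time_s: 2.9
position: [0.6088, 0.092, 0.0847]
eef_rot: [3.084, 0.598, 0.001]
contact_force: [-0.9, 0.2, -0.9]
grip_width: -0.0
finger_force: 0.0
```

Call:
drive_tool(
  increments=[1,0,0,0.002,0,1,0,0,0.004,0,1,0,0,0.005,0,1,0,0,0.006,0,1,0,0,0.007,0,1,0,0,0.007,0,1,0,0,0.007,0],
)

```text
time_s: 3.78
position: [0.6087, 0.092, 0.0773]
eef_rot: [-3.084, -0.598, -0.0]
contact_force: [-1.6, 0.1, 4.4]
grip_width: 0.002
finger_force: 1.9
```

Call:
drive_tool(
  increments=[1,0,0,0.001,0,1,0,0,0.002,0,1,0,0,0.003,0,1,0,0,0.004,0,1,0,0,0.0045,0,1,0,0,0.0045,0,1,0,0,0.0045,0],
)

```text
time_s: 4.65
position: [0.6087, 0.092, 0.0728]
eef_rot: [3.084, 0.598, 0.0]
contact_force: [-2.4, 0.3, 5.4]
grip_width: 0.002
finger_force: 2.5
```

Call:
drive_tool(
  increments=[1,0,0,-0.005,0,1,0,0,-0.02,0,1,0,0,-0.05,0,1,0,0,-0.077,0,1,-0.04,0.015,-0.077,0,1,-0.08,0.03,-0.077,0,1,-0.12,0.045,-0.077,0,1,-0.16,0.06,-0.077,0,1,-0.19,0.071,-0.077,0,1,-0.19,0.071,-0.077,0,1,-0.19,0.071,-0.077,0],
)

```text
time_s: 6.02
position: [0.4596, -0.0446, 0.1505]
eef_rot: [3.084, 0.597, 0.002]
contact_force: [0.0, 0.2, 0.1]
grip_width: 0.003
finger_force: 0.0
```

```bash
python3 d.py "[.459,-.045,.095]"
python3 - <<'E'
from h import *
f=grab('scene'); cv2.imwrite('pics/s1.png',cv2.resize(f['img'][190:330,180:400,::-1],(792,504),interpolation=cv2.INTER_CUBIC)); 
z=[depthpt(f,(u,v)) for v in range(215,245) for u in range(268,296)]
z=np.array([p for p in z if .06<p[2]<.09 and np.hypot(p[0]-.609,p[1]-.092)<.013]); print(len(z),np.median(z[:,2]))
E
```

```text
[[0.928, 0.373, 0.001], [0.373, -0.928, -0.0], [0.001, 0.001, -1.0]]
6.025 [ 0.4596 -0.0446  0.1505] shift [-0.0007  0.0001  0.0555] F [0.03 0.19 0.05] 0.003154502904065349
69 0.07395198548902238
```

View pics/s1.png

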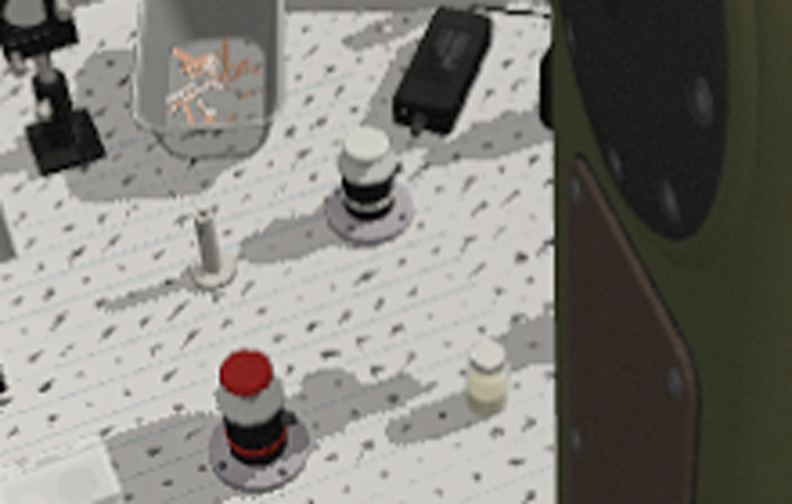

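The crop shows the white station upright with its cap lowered, at crop pixel (366,145). Depth gives about 7 mm of travel. Now yellow.

Call:
drive_tool(
  increments=[1,0,0,0.02,0,1,0,0,0.035,0,1,0,0,0.045,0,1,0,0,0.05,0,1,0,0,0.053,0,1,0,0,0.055,0,1,0,0,0.056,0,1,0,0,0.057,0,1,0,0,0.058,0,1,0,0,0.058,0,1,0,0,0.058,0],
)

```text
time_s: 7.45
position: [0.4591, -0.0448, 0.0919]
eef_rot: [3.084, 0.598, 0.001]
contact_force: [0.1, 0.2, 4.1]
grip_width: 0.003
finger_force: 2.1
```

Call:
drive_tool(
  increments=[1,0,0,0.001,0,1,0,0,0.002,0,1,0,0,0.003,0,1,0,0,0.004,0,1,0,0,0.0045,0,1,0,0,0.0045,0,1,0,0,0.0045,0],
)

```text
time_s: 8.32
position: [0.4591, -0.0448, 0.0874]
eef_rot: [3.084, 0.598, 0.001]
contact_force: [0.5, 0.3, 3.9]
grip_width: -0.002
finger_force: 2.4
```

Call:
drive_tool(
  increments=[1,0,0,-0.005,0,1,0,0,-0.02,0,1,0,0,-0.05,0,1,0,0,-0.083,0,1,-0.002,0.05,-0.083,0,1,-0.004,0.1,-0.083,0,1,-0.006,0.15,-0.083,0,1,-0.009,0.2,-0.083,0,1,-0.011,0.25,-0.083,0,1,-0.012,0.279,-0.083,0,1,-0.012,0.279,-0.083,0,1,-0.012,0.279,-0.083,0],
)

```text
time_s: 9.82
position: [0.5518, -0.3075, 0.1707]
eef_rot: [-3.084, -0.598, 0.0]
contact_force: [-0.4, 0.6, 0.7]
grip_width: -0.002
finger_force: 0.0
```

```bash
python3 d.py "[.552,-.308,.115]"
cat > zc.py <<'E'
from h import *
def cap(n,c,name):
    f=grab(n); f0=dict(np.load(n+'0.npz')); u0,v0=map(int,proj(f,c))
    for tag,g in(('start',f0),('now',f)):
        z=np.array([depthpt(g,(u,v)) for v in range(v0-14,v0+15) for u in range(u0-14,u0+15)])
        z=z[(abs(z[:,2]-c[2]+.005)<.016)&(np.hypot(z[:,0]-c[0],z[:,1]-c[1])<.013)]
        print(n,name,tag,len(z),np.median(z,0).round(4))
    return f
E
python3 - <<'E'
from zc import *
for n in('scene','top'):
    f=cap(n,[.459,-.045,.095],'yellow')
f=grab('wrist'); cv2.imwrite('pics/w2.png',f['img'][:,:,::-1]); print(proj(f,[.552,-.308,.11]))
E
```

```text
[[0.928, 0.374, -0.0], [0.374, -0.928, 0.0], [-0.0, -0.0, -1.0]]
9.825 [ 0.5518 -0.3075  0.1707] shift [-0.      0.0006  0.0557] F [-0.35  0.65  0.68] -0.0016892253713871065
scene yellow start 88 [ 0.4586 -0.0446  0.096 ]
scene yellow now 6 [ 0.4645 -0.0341  0.0876]
top yellow start 143 [ 0.4587 -0.0447  0.0945]
top yellow now 139 [ 0.4588 -0.045   0.0871]
[316.83681498 268.23220499]
```

View pics/w2.png

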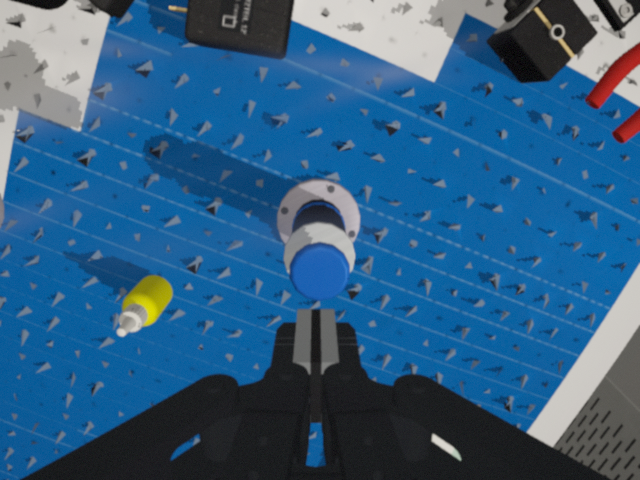

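Yellow sits about 7.4 mm down. The wrist view shows the blue cap at (320,271), against a predicted (317,268), so the aim is good.

Call:
drive_tool(
  increments=[1,0,0,0.02,0,1,0,0,0.04,0,1,0,0,0.05,0,1,0,0,0.055,0,1,0,0,0.058,0,1,0,0,0.06,0,1,0,0,0.061,0,1,0,0,0.062,0,1,0,0,0.063,0,1,0,0,0.063,0,1,0,0,0.063,0],
)

```text
time_s: 11.35
position: [0.5522, -0.3082, 0.1074]
eef_rot: [3.084, 0.598, 0.001]
contact_force: [0.1, 0.3, 4.8]
grip_width: 0.002
finger_force: 2.4
```

Call:
drive_tool(
  increments=[1,0,0,0.001,0,1,0,0,0.002,0,1,0,0,0.003,0,1,0,0,0.004,0,1,0,0,0.0045,0,1,0,0,0.0045,0,1,0,0,0.0045,0],
)

```text
time_s: 12.22
position: [0.5522, -0.3082, 0.1029]
eef_rot: [3.084, 0.598, 0.0]
contact_force: [0.8, 0.2, 5.0]
grip_width: 0.003
finger_force: 2.5
```

Call:
drive_tool(
  increments=[1,0,0,-0.005,0,1,0,0,-0.02,0,1,0,0,-0.05,0,1,0,0,-0.09,0,1,-0.05,0.03,-0.12,0,1,-0.1,0.06,-0.12,0,1,-0.15,0.09,-0.12,0,1,-0.2,0.12,-0.12,0,1,-0.25,0.12,-0.12,0,1,-0.25,0.12,-0.12,0,1,-0.25,0.12,-0.12,0],
)

```text
time_s: 13.6
position: [0.3653, -0.5126, 0.2235]
eef_rot: [3.084, 0.597, 0.001]
contact_force: [-0.1, -0.2, -0.7]
grip_width: 0.002
finger_force: 0.0
```

Run:
```python
from zc import *
C=dict(white=[.609,.092,.08],yellow=[.459,-.045,.095],blue=[.552,-.308,.11],red=[.459,.229,.088])
for k,c in C.items(): f=cap('top',c,k)
cv2.imwrite('pics/t2.png',f['img'][:,:,::-1])
```

```text
top white start 128 [0.6094 0.0924 0.0797]
top white now 127 [0.6093 0.0914 0.0722]
top yellow start 143 [ 0.4587 -0.0447  0.0945]
top yellow now 141 [ 0.4588 -0.0449  0.0869]
top blue start 140 [ 0.5525 -0.308   0.1092]
top blue now 140 [ 0.5516 -0.308   0.1022]
top red start 140 [0.4585 0.2288 0.0881]
top red now 138 [0.4585 0.2289 0.0882]
```

View pics/t2.png

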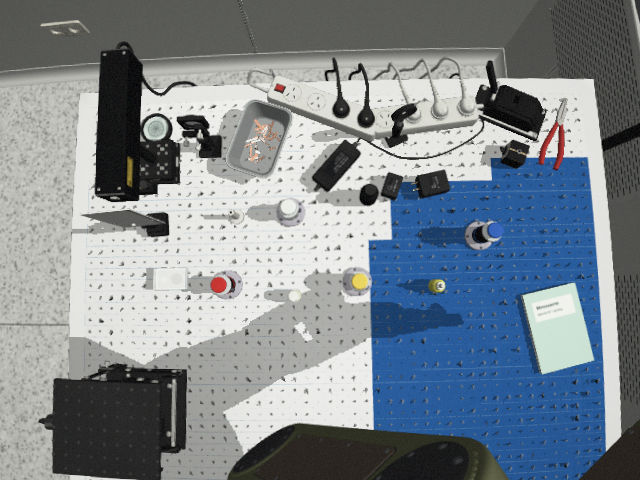

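The top view shows all stations standing in place: white (290,207), yellow (360,282), blue (495,231) and red (219,285). The three caps are each about 7 mm down, red is unpressed, the other things haven't moved, and the arm is clear.

```bash
python3 -c "
from cell import ticket
print(ticket.sign_off())"
```

```text
the job is handed in; nothing more can be done
None
```

I pressed the white, yellow and blue buttons in that order, each about 7 mm of the 14 mm travel; red and everything else on the table were left untouched, and the job is handed in.

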